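# Slide the stage insert home under its spring clips

## Task

Pick up the eared stage insert by its grip bar and slide its ears into the two slots of the stage bracket, grip-bar end last, under the spring clips, until it lies flat and its front edge has pushed the sprung stop pad all the way in. Push gently: the clips give way with a soft resistance, but the end stop must never be pressed with more than 20 N. Let go and leave everything else on the bench where it is.

Things in the scene. Friction and masses are not known exactly. Their poses are not given: they have to be found in the camera images.
- insert: Stage insert, aluminium, about 0.25 kg, lying flat. Plate 84 (x) x 116 (y) x 5 thick, front edge at x = +42 mm. On each side an ear, 5 thick, 64 long in x, centred in x; 144 mm over the ears. A dark 37 mm round window at x = +20. The grip bar stands near the rear edge. Origin: centre of the underside; +x to the front (away from the bar), z up.
- bar (a point): Centre of the insert's black grip bar, at x = -22, y = 0, 27 mm above the insert's underside. The bar is 34 long (insert x), 12 wide (y) and rises from the plate's top (5 mm) to 45 mm above the underside.
- bracket: Stage bracket, dark steel, fixed, 186 mm wide. Origin: on the bench, middle of the mouth line of its two slots; +x is the way into the slots (roughly away from the robot), z up. Two aluminium ledges carry the ears: tops 25 mm above the bench, |y| 61.5 to 75.5 mm, x -55 to 130. Between them it is open above, floor 8 mm high. Slots run x = 0 to 130.
- lead (a point): On the bracket's middle line 35 mm before the mouth, at ledge height: here (x -55 to 0) the ledges are open above and the insert can be set down on them. Side guides flare inward from |y| = 80 mm at x = -35 to 73.5 mm at x = 0. Same axes as the bracket.
- clips (a point): On the bracket's middle line, ledge height, x = 67: midway between two pairs of sprung clips (x = 58 and 76, at |y| = 67). Their noses hang 3 mm over the ledge and are lifted 2 mm by an ear, pressing about 1.5 N each. Each pair takes a few N to enter; sliding under both takes about 8 to 18 N in all, more if the hand bears down. Their friction holds the insert where it is left.
- slot (a point): On the bracket's middle line at the mouth (x = 0), ledge height. Inside, each slot has an outer wall at |y| = 73.5 (1.5 mm play a side for the ears) and a lip over |y| > 61.5, underside 9 mm above the ledge, top 14 mm; the clips' tops reach 17 to 20 mm above the ledge.
- pad (a joint): Sprung rubber pad, 40 wide, on the end stop at the back of the bracket, met by the insert's front edge. 0 = free, 0.004 m = fully in, solid. Soft spring (2.3 N fully in); then the push rises steeply above the clips' drag. The stop is clamped at an unmeasured place: pad fully in when the insert's origin is at bracket x = 61 to 86 mm; find it by feel.
- blank: Bystander, to be left alone (sizes in mm): plain blank plate, 84 x 116 x 5, no ears and no grip bar. Origin: centre of its underside.
- dish: Bystander, to be left alone (sizes in mm): small clear dish, 35 across, 12 high. Origin: centre of its underside.
- objective: Bystander, to be left alone (sizes in mm): steel microscope objective standing on its thread, 34 across, 50 high. Origin: centre of its underside.
- jar: Bystander, to be left alone (sizes in mm): amber jar, 48 across, 70 high. Origin: centre of its underside.
- driver: Bystander, to be left alone (sizes in mm): screwdriver, 150 long, lying. Origin: centre of its underside.
- tray: Bystander, to be left alone (sizes in mm): white open tray, 100 x 140 x 25. Origin: centre of its underside.
- holder: Bystander, to be left alone (sizes in mm): injector barrel (150 long, 28 across) on a black rest. Origin: centre of its underside.
There are look-alikes about, which are no part of the job. Of the things like the insert, leave any that is brown or red; of the rest the larger one is meant.

How it is judged:
By the outcome, as a careful person would: the job done as asked, in the order asked, and still so for the second after the job is handed in, with the robot touching nothing.
It also fails if it takes over 64 s, if anything falls off the work surface, if the arm or the gripper's body presses on something with over 40 N, if the wrist force passes 120 N, or if a joint passes its speed limit or range.

## Robot

A 6-joint arm with a two-finger parallel gripper is mounted at the origin on the work surface. World frame = base frame: x ahead of the robot, y to its left, z up, the work surface at z = 0. Lengths are in m, angles in degrees, forces in N, time in s.
With the tool pointing down it reaches from about 0.35 to 0.975 m from the base axis. Payload 17.4 kg.
Tool frame: the origin (TCP) lies on the centre line of the jaws, within the pads' length; the fingertips stand 25 mm ahead of it and the grasp point (between the pads) lies 6 mm ahead of it; z points along the fingers, y is the line along which they close (so a half turn about z gives the same grasp; the last joint's range is limited). The gripper opens to 85 mm and grips with 20 to 120 N. Pads are 22 mm wide; open, the fingers measure 114 mm over their backs; the gripper's body (76 mm by 85 mm) begins 54 mm behind the grasp point. The pads swing forward as they close: fully open they stand 13 mm farther back than shut.
Start: joints at [63.896, 6.646, 82.598, -0, 90.757, -2.166], TCP at [0.274, 0.617, 0.256] pointing down, gripper open.
Joint ranges: [-162.19, 162.19], [-47.58, 125.68], [4.15, 143.07], [-65.23, 245.23], [0.69, 171.88], [-170.13, 170.13]. Speed limits (degrees/s): [108.29, 108.29, 127.2, 180, 180, 180].

## Interface

Orientations are given as [roll, pitch, yaw] about the fixed x, y, z axes, in that order (R = Rz(yaw) Ry(pitch) Rx(roll)).
In Python, from workcell import manip gives the robot as it stands. The module is installed in compiled form; this text tells all that it offers. Calls block until the motion is done:
- manip.move_ptp(position, orientation): joint-space move of the TCP to a pose.
- manip.move_linear(position, v=0.15, orientation=None, stop_force=None): straight line of the TCP; orientation=None keeps the orientation; v is the mean speed in m/s. With stop_force (N) it stops when the force on the tool has changed by that much, and returns True; else False.
- manip.set_joints(angles): joint-space move.
- manip.ungrasp() and manip.gripper_close(f_grip=None): open the fingers fully, or close them until they stop; f_grip is the grip in N (None keeps the last).
- manip.sleep(seconds).
- manip.inverse_kinematics(position, orientation): joint angles nearest the present ones, or None.
- manip.capture(name): name is "scene" or "top" or "wrist"; returns the picture (384x512x3 uint8, blue, green, red); there is no depth.
- manip.calibration(name): a dict with "fov_y" (degrees; the focal length in pixels is half the picture's height over the tangent of half this angle, whatever the lens; pixels are square), "cx", "cy" (the principal point, pixels), "R" (3x3) and "t" (3): a world point X has camera coordinates R X + t. Camera axes: x right, y down, z forward; pixel columns grow to the right and rows downward; lengths in m; the calibration is good to about 2 mm. A picture is of the moment at which its call begins: read the wrist's pose just before it. calibration takes no time and is no camera call; for the wrist camera it gives the pose at the moment of the call.
A pose or a line that the arm cannot do raises manip.MotionError and nothing moves.
- manip.close_job(): hands the job in; it is judged then, once.
Trained networks look in the newest picture that a camera, given by its name, has taken for a name from the list of things; names that differ only in an ending like _2 or _b are one class to them, and where a whole thing is asked for, a point or a joint stands for the part that bears it (a point fixed in the world has none). Each returns a list of dicts, best first, with "p" (0 to 1); they miss things now and then, are a little off and sometimes report something else, mostly with a low value. They report only what shows in the picture. A call takes as long as a camera call. They do not tell look-alikes from the thing itself.
- manip.look_for(label, camera): "location" ([x, y, z] in m, in world coordinates, good to about 4 mm: the middle of the surface that is visible of it).
- manip.tip_of(label, camera): "location" ([x, y, z] in m, in world coordinates, good to about 4 mm: a listed point, or the origin of a listed thing).
Readings, each from a call of its own:
- manip.current_time(): time.
- manip.current_q(): joint angles.
- manip.current_joint_vel(): joint speeds.
- manip.current_joint_torque(): joint torques, N m.
- manip.current_eef_pos(): TCP position.
- manip.current_tool_rot(): TCP orientation.
- manip.current_ft_force(): force on the tool from outside, world axes, zero at the start.
- manip.current_wrist_torque(): the same for the moment, N m.
- manip.current_width(): opening from 0.0 (shut) to 1.0 (fully open).
- manip.current_grip_force(): force on a finger pad.
Only numpy, scipy, OpenCV 4.12 (cv2) and the standard library are available. Lean on these libraries where they do the work, as an engineer would, in place of code of your own. Each camera call takes 0.05 s, during which the arm holds its last target. There are 200 camera calls.

## Working session

There is one attempt and no reset: what is moved stays moved. The work goes in short steps, each a Python script; the robot and the scene stay as the last script left them, time stands still between calls to the robot, and variables do not carry over. Pictures are saved under pics/ and viewed, at most 10 in all, crops included, and the job is handed in when it is done.

```bash
mkdir -p pics
python3 - <<'E'
from workcell import manip as m
import cv2,numpy as np
for c in("scene","top"):
    im=m.capture(c); cv2.imwrite(f"pics/{c}1.png",im)
    k=m.calibration(c); print(c,k["fov_y"],k["cx"],k["cy"],np.round(k["R"],3).tolist(),np.round(k["t"],3))
    for l in("insert","bar","bracket","lead","slot","blank"):
        for f in("look_for","tip_of"):
            try: print(l,f,[(np.round(d["location"],3).tolist(),round(d["p"],2)) for d in getattr(m,f)(l,c)])
            except Exception as e: print(l,f,e)
print(m.current_time(),m.current_tool_rot())
E
```

```text
scene 47.58868690170962 256.6436651941676 189.85912446671617 [[0.221, 0.975, -0.005], [0.7, -0.163, -0.695], [-0.678, 0.15, -0.719]] [-0.127 -0.352  1.766]
insert look_for [([0.254, -0.312, 0.006], 0.95), ([0.639, -0.06, 0.005], 0.86), ([0.411, -0.235, 0.005], 0.85), ([0.585, -0.237, 0.005], 0.73)]
insert tip_of [([0.412, -0.233, -0.0], 0.89), ([0.584, -0.234, -0.001], 0.62), ([0.624, -0.057, -0.0], 0.57)]
bar look_for [([0.409, -0.234, 0.007], 0.81), ([0.251, -0.315, 0.006], 0.74), ([0.584, -0.234, 0.006], 0.67), ([0.636, -0.061, 0.01], 0.66), ([0.567, 0.198, 0.009], 0.63)]
bar tip_of [([0.56, -0.238, 0.028], 0.81), ([0.638, -0.046, 0.023], 0.74), ([0.388, -0.24, 0.03], 0.74), ([0.247, -0.329, 0.02], 0.73), ([0.742, -0.011, -0.001], 0.19)]
bracket look_for [([0.564, 0.199, 0.008], 0.97)]
bracket tip_of [([0.502, 0.197, -0.001], 0.59)]
lead look_for [([0.568, 0.202, 0.012], 0.89), ([0.387, -0.07, 0.003], 0.41)]
lead tip_of [([0.467, 0.193, 0.026], 0.84), ([0.654, -0.446, 0.003], 0.69)]
slot look_for [([0.568, 0.203, 0.012], 0.75)]
slot tip_of [([0.504, 0.201, 0.026], 0.7)]
blank look
[... 640 characters left out ...]
05], 0.69), ([0.578, -0.227, 0.004], 0.67), ([0.251, -0.31, 0.001], 0.57), ([0.782, 0.049, 0.071], 0.45)]
bar tip_of [([0.559, -0.236, 0.024], 0.94), ([0.392, -0.24, 0.026], 0.9), ([0.634, -0.04, 0.022], 0.83), ([0.247, -0.325, 0.022], 0.65), ([0.658, -0.449, -0.003], 0.42)]
bracket look_for [([0.546, 0.201, 0.009], 0.61)]
bracket tip_of [([0.503, 0.197, 0.002], 0.66)]
lead look_for [([0.547, 0.203, 0.011], 0.62)]
lead tip_of [([0.467, 0.195, 0.026], 0.71)]
slot look_for [([0.552, 0.199, 0.006], 0.96)]
slot tip_of [([0.503, 0.198, 0.024], 0.55)]
blank look_for [([0.749, -0.211, 0.003], 0.72)]
blank tip_of [([0.752, -0.209, -0.003], 0.75)]
1.3 [-1.79996428e+02  1.27122262e-03  1.56061574e+02]
```

Run:
```python
import cv2
cv2.imwrite("pics/top1b.png",cv2.resize(cv2.imread("pics/top1.png"),(800,600),interpolation=cv2.INTER_CUBIC))
```

```text
(no output)
```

View pics/top1b.png

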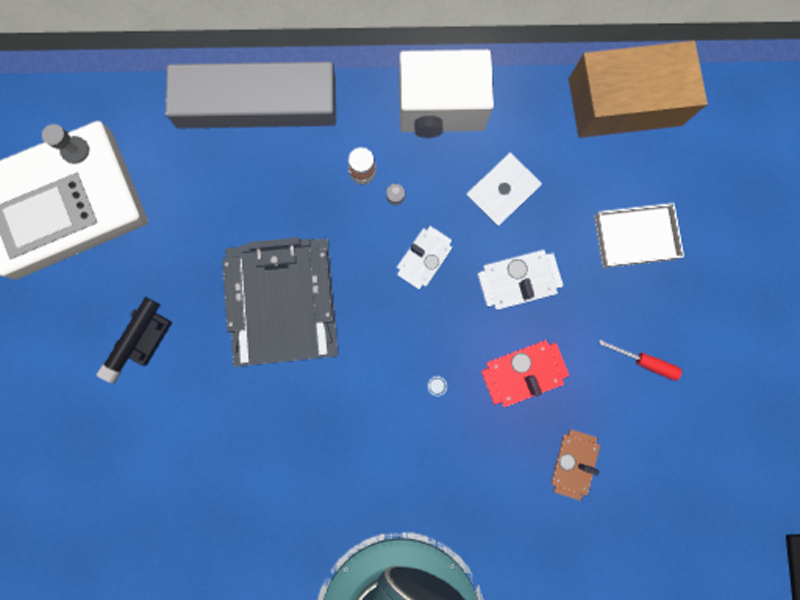

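View pics/scene1.png

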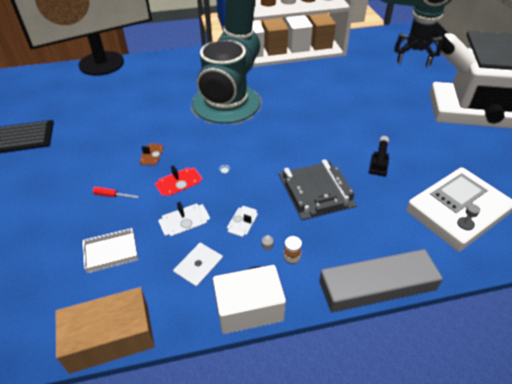

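The candidates in the 800x600 top picture are the large white plate (520,279), the small white plate (425,257), the red plate (526,373) and the brown plate (576,465). Red and brown are excluded, and the large white one is the larger of the two left, so it's the insert, at about (0.585,-0.232). The bracket is at (280,300) with its mouth toward the robot. Next I'll look from close by with the wrist camera.

Run:
```python
from workcell import manip as m
import cv2,numpy as np,json
def shot(n):
    k=m.calibration("wrist"); im=m.capture("wrist"); cv2.imwrite(f"pics/{n}.png",im)
    json.dump({a:np.array(b).tolist() for a,b in k.items()},open(f"pics/{n}.json","w"))
    print(n,m.current_time(),np.round(m.current_eef_pos(),4),"cam",np.round(-np.array(k["R"]).T@k["t"],3), k["fov_y"])
    return im
def ask(ls):
    for l in ls: print(l,[(np.round(d["location"],4).tolist(),round(d["p"],2)) for d in m.tip_of(l,"wrist")])
m.move_ptp([0.48,0.2,0.33],[180,0,5]); b=shot("wb"); ask(("bracket","lead","slot","clips"))
m.move_ptp([0.56,-0.235,0.28],[180,0,12]); a=shot("wi"); ask(("insert","bar"))
cv2.imwrite("pics/wboth.png",cv2.resize(np.hstack([b,a]),(800,300),interpolation=cv2.INTER_AREA))
```

```text
wb 3.0667 [0.4799 0.2005 0.3298] cam [0.551 0.206 0.447] 59.217717453914325
bracket [([0.5003, 0.1974, 0.0014], 0.65)]
lead [([0.4658, 0.1971, 0.0291], 0.67)]
slot [([0.5032, 0.1964, 0.0246], 0.9)]
clips [([0.5677, 0.2053, 0.0256], 0.88)]
wi 4.95 [ 0.5603 -0.234   0.2803] cam [ 0.63  -0.22   0.398] 59.217717453914325
insert [([0.6271, -0.0571, -0.0037], 0.91), ([0.5823, -0.2351, -0.0017], 0.74), ([0.4119, -0.2337, -0.0027], 0.6)]
bar [([0.559, -0.2349, 0.0239], 0.95), ([0.6387, -0.0467, 0.0234], 0.74), ([0.3906, -0.2443, 0.0275], 0.69)]
```

View pics/wboth.png

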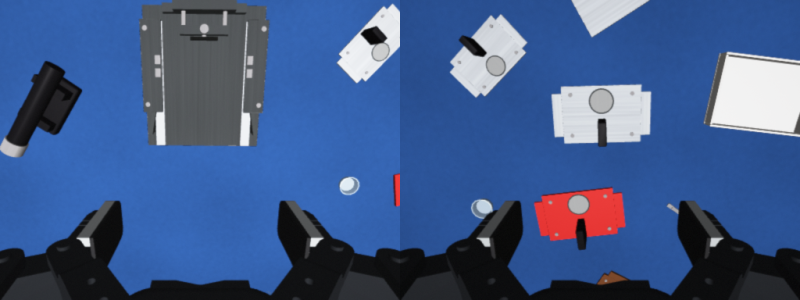

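The insert is at (601,113) in the right half: white with ears, bar toward the robot and larger than the plate at (488,55). The bracket is in the left half, with its bright ledges at (160,128) and (246,128). I'll confirm in an enlarged crop and fit the edges.

```bash
cat > h.py <<'E'
import cv2,numpy as np,json
def load(n): return cv2.imread(f"pics/{n}.png"),json.load(open(f"pics/{n}.json"))
def f(k): return 192/np.tan(np.radians(k["fov_y"]/2))
def unproj(k,uv,z):
    uv=np.atleast_2d(uv); R=np.array(k["R"]);t=np.array(k["t"])
    d=np.c_[(uv[:,0]-k["cx"])/f(k),(uv[:,1]-k["cy"])/f(k),np.ones(len(uv))]@R
    c=-R.T@t; return (c+d*((z-c[2])/d[:,2])[:,None])[:,:2]
def proj(k,P):
    c=np.atleast_2d(P)@np.array(k["R"]).T+np.array(k["t"]); return np.c_[c[:,0]/c[:,2]*f(k)+k["cx"],c[:,1]/c[:,2]*f(k)+k["cy"]]
def place(o,yaw,pts,z):
    a=np.radians(yaw);p=np.array(pts)@np.array([[np.cos(a),np.sin(a)],[-np.sin(a),np.cos(a)]])+np.array(o)[:2]; return np.c_[p,np.full(len(p),z)]
E
python3 - <<'E'
from h import *
im,k=load("wi")
def comp(im,thr,seed,smax=60):
    h=cv2.cvtColor(im,cv2.COLOR_BGR2HSV); M=((h[...,2]>thr)&(h[...,1]<smax)).astype(np.uint8)
    n,L,s,c=cv2.connectedComponentsWithStats(M,connectivity=4); return L==L[seed[1],seed[0]] ,s[L[seed[1],seed[0]]]
M,s=comp(im,120,(225,155)); print("insert comp",s)
cn=max(cv2.findContours(M.astype(np.uint8),cv2.RETR_EXTERNAL,cv2.CHAIN_APPROX_NONE)[0],key=len)[:,0]
P=unproj(k,cn,.005)*1000
# register outline by least squares
from scipy.optimize import least_squares
from scipy.spatial import cKDTree
def model():
    v=[(42,-58),(42,58),(32,58),(32,72),(-32,72),(-32,58),(-42,58),(-42,-58),(-32,-58),(-32,-72),(32,-72),(32,-58),(42,-58)]
    return np.vstack([np.linspace(v[i],v[i+1],60) for i in range(12)])
Mo=model()
def res(p):
    q=place(p[:2],p[2],Mo,0)[:,:2]; return cKDTree(q).query(P)[0]
r=least_squares(res,[583,-235,2],loss="soft_l1"); print("insert fit",r.x,"median res",np.median(res(r.x)))
o,y=r.x[:2]/1000,r.x[2]
V=place(o,y,np.array([(42,-58),(42,58),(32,58),(32,72),(-32,72),(-32,58),(-42,58),(-42,-58),(-32,-58),(-32,-72),(32,-72),(32,-58)])/1000,.005)
print("bar",place(o,y,[(-.022,0)],.027))
big=cv2.resize(im,None,fx=4,fy=4,interpolation=cv2.INTER_CUBIC)
for p in proj(k,V): cv2.circle(big,tuple(int(x*4+2) for x in p),3,(0,0,255),-1)
for p in proj(k,place(o,y,[(-.005,-.006),(-.005,.006),(-.039,-.006),(-.039,.006)],.045)): cv2.circle(big,tuple(int(x*4+2) for x in p),3,(0,255,0),-1)
cx,cy=257*4,145*4; A=big[cy-220:cy+220,cx-300:cx+300]
im,k=load("wb"); big=cv2.resize(im,None,fx=3,fy=3,interpolation=cv2.INTER_CUBIC)
cv2.imwrite("pics/ci.png",A); cv2.imwrite("pics/cb.png",big[0:600,400:1150])
E
```

```text
insert comp [ 194  108  127   76 8213]
insert fit [ 581.95245656 -232.6272272    13.50981594] median res 0.913514652583345
bar [[ 0.5605612  -0.23776669  0.027     ]]
```

View pics/ci.png

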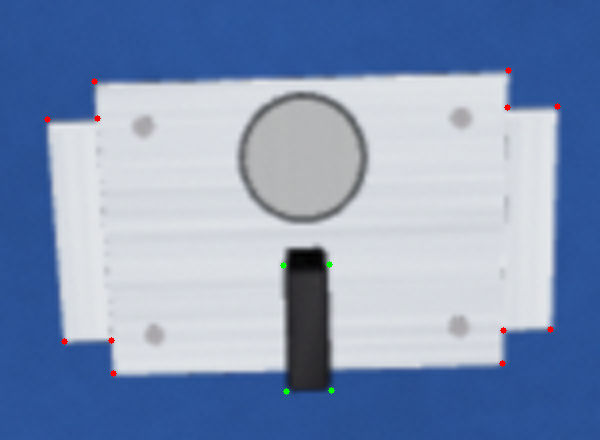

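View pics/cb.png

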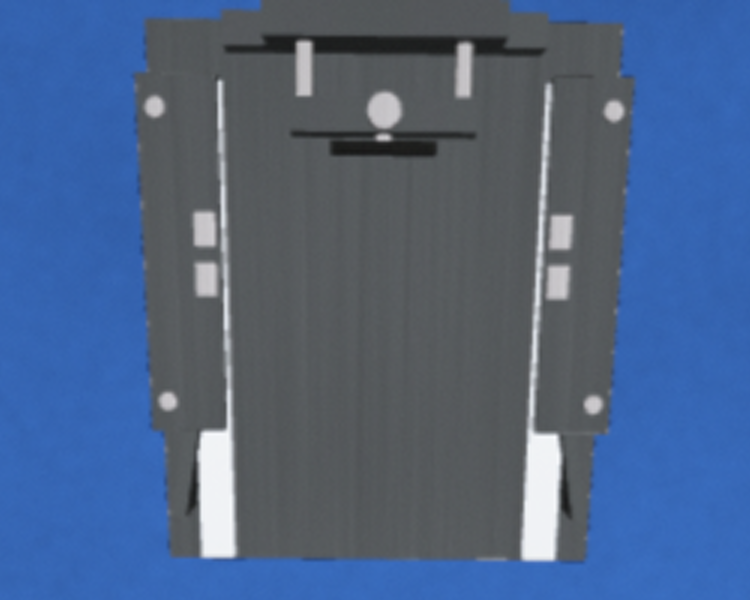

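Both crops confirm the targets. The outline fit sits on the insert, with the window toward the front. In the bracket crop, the ledge corners are at (237,556) and (521,559), the lip mouth corners at (226,430) and (534,433), and the lip far corners at (219,75) and (552,77). I'll fit the bracket pose to these.

Run:
```python
from h import *
from scipy.optimize import least_squares
im,k=load("wb")
px=np.array([(237,556),(521,559),(226,430),(534,433),(219,75),(552,77)],float); uv=(px+[400,0]+.5)/3-.5
loc=np.array([(-55,61.5),(-55,-61.5),(0,61.5),(0,-61.5),(130,61.5),(130,-61.5)])/1000; z=[.025]*2+[.039]*4
def P(p): q=place(p[:2],p[2]*100,loc,0); q[:,2]=z; return q
g=lambda p:(proj(k,P(p))-uv).ravel()
r=least_squares(g,[.5,.2,.03],x_scale=[.01,.01,.01]); print(r.x, np.round(r.fun.reshape(-1,2),2).tolist())
for a in [(0,1,2,3),(2,3,4,5)]:
    print(a,least_squares(lambda p:(proj(k,P(p))-uv)[list(a)].ravel(),[.5,.2,.03],x_scale=[.01,.01,.01]).x)
# pad front top, clips
q=(np.array([(331,155),(437,155)])+[400,0]+.5)/3-.5
a=np.radians(r.x[2]*100);print("pad front bracket x,y:",(unproj(k,q,.027)-r.x[:2])@np.array([[np.cos(a),-np.sin(a)],[np.sin(a),np.cos(a)]]))
```

```text
[0.50237084 0.19662574 0.04594949] [[-0.58, 0.37], [0.35, 0.19], [0.36, 0.62], [0.1, 0.55], [-0.88, -0.9], [0.67, -0.4]]
(0, 1, 2, 3) [0.50290141 0.19675965 0.04610049]
(2, 3, 4, 5) [0.50225013 0.19671018 0.04564476]
pad front bracket x,y: [[ 0.10417508  0.02020861]
 [ 0.10455209 -0.02035811]]
```

Run:
```python
from workcell import manip as m
import cv2,numpy as np,json
from h import *
R=[180,0,13.5]; b=[0.5606,-0.2378]
m.move_ptp(b+[0.12],R)
print("down",m.move_linear(b+[0.035],v=0.08,stop_force=6),np.round(m.current_eef_pos(),4))
m.gripper_close(80); print(m.current_width(),m.current_grip_force(),np.round(m.current_ft_force(),2))
m.move_linear(b+[0.14],v=0.1); print(np.round(m.current_ft_force(),2),m.current_width())
y=4.6; O=[.5025,.1967]
p=place(O,y,[(-.042-.022,0)],.10)[0]
m.move_ptp([p[0],p[1],.14],[180,0,y])
print(m.current_time(),np.round(m.current_eef_pos(),4),m.current_tool_rot(),np.round(m.current_ft_force(),2))
k=m.calibration("wrist"); im=m.capture("wrist"); cv2.imwrite("pics/w2.png",im); json.dump({a:np.array(v).tolist() for a,v in k.items()},open("pics/w2.json","w"))
print([(np.round(d["location"],4).tolist(),round(d["p"],2)) for l in("insert","bar") for d in m.tip_of(l,"wrist")])
```

```text
down False [ 0.5609 -0.2379  0.0356]
0.12930500941797302 78.5789430141449 [-1.22  0.48  2.77]
[-0.57  0.92 -2.7 ] 0.12701156022924104
10.4583 [0.4391 0.1911 0.14  ] [ 1.79992988e+02 -2.28749458e-03  4.56625862e+00] [ 0.11  0.3  -2.54]
[([0.4618, 0.1951, 0.1016], 0.97), ([0.4357, 0.1922, 0.1268], 0.58)]
```

View pics/w2.png

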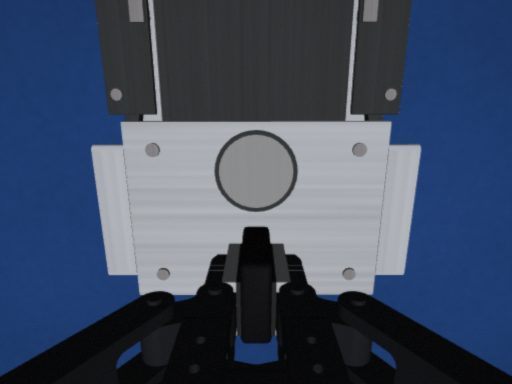

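The insert is held level, with its front corners at (123,122) and (388,122) and the slot mouth just beyond at (155,113) and (358,113). I'll compare the two poses from this picture.

Run:
```python
from h import *
from scipy.optimize import least_squares
im,k=load("w2"); g=cv2.cvtColor(im,cv2.COLOR_BGR2GRAY)
px=np.array([(123,122),(388,122),(94,146),(419,146),(108,275),(405,275)],float)
px=cv2.cornerSubPix(g,px.astype(np.float32).reshape(-1,1,2),(4,4),(-1,-1),(3,50,.01)).reshape(-1,2)
loc=np.array([(42,58),(42,-58),(32,72),(32,-72),(-32,72),(-32,-72)])/1000
def fit(px,loc,z,x0):
    z=np.array(z)
    def P(p): q=place(p[:2],p[2]*100,loc,0); q[:,2]=z; return q
    return least_squares(lambda p:(proj(k,P(p))-px).ravel(),x0,x_scale=.01)
r=fit(px,loc,[.1094]*6,[.46,.195,.046]); print("insert",r.x,np.abs(r.fun).max())
# bracket lip inner edges rows 10..105, z=.039 top
for side,(a,b_) in {"L":(140,165),"R":(345,370)}.items():
    for row in (5,50,100): print(side,row,g[row,a:b_].tolist())
for row in(113,):print(g[104:124,140].tolist(),g[104:124,372].tolist())
```

```text
insert [0.46048367 0.19230488 0.046265  ] 1.799942559994406
L 5 [125, 120, 84, 48, 47, 49, 39, 32, 82, 150, 168, 169, 163, 103, 58, 51, 51, 51, 53, 51, 53, 50, 50, 50, 51]
L 50 [51, 50, 52, 51, 50, 49, 51, 52, 52, 50, 32, 46, 139, 170, 174, 170, 133, 76, 54, 52, 52, 53, 53, 52, 51]
L 100 [52, 53, 53, 52, 51, 51, 51, 52, 52, 50, 52, 51, 52, 48, 33, 47, 140, 171, 175, 172, 132, 76, 54, 54, 53]
R 5 [51, 50, 51, 52, 51, 51, 50, 54, 88, 149, 168, 170, 162, 90, 33, 41, 49, 45, 53, 103, 121, 122, 123, 122, 124]
R 50 [53, 53, 53, 51, 60, 125, 164, 174, 172, 135, 68, 41, 46, 49, 50, 50, 51, 51, 51, 50, 51, 50, 52, 52, 52]
R 100 [55, 85, 153, 174, 173, 144, 74, 34, 44, 49, 52, 51, 51, 50, 51, 50, 51, 50, 52, 51, 52, 51, 53, 54, 51]
[52, 53, 53, 53, 52, 53, 52, 53, 52, 48, 33, 19, 18, 17, 17, 17, 28, 82, 156, 165] [54, 55, 55, 56, 54, 53, 54, 55, 52, 51, 47, 54, 54, 55, 53, 56, 67, 114, 165, 172]
```

Run:
```python
from h import *
im,k=load("w2")
L=unproj(k,[(148,5),(151.6,50),(155.6,100)],.025);R=unproj(k,[(358,5),(354.4,50),(350.5,100)],.025)
print("width",np.linalg.norm(L-R,axis=1))
M=(L+R)/2; d=M[0]-M[2]; y=np.degrees(np.arctan2(d[1],d[0])); print(M.tolist(),"yaw mid",y,[np.degrees(np.arctan2(*(X[0]-X[2])[::-1])) for X in(L,R)])
a=np.radians(4.6); n=np.array([-np.sin(a),np.cos(a)])
print("bracket lateral vs O:",(M-[.5025,.1967])@n, "insert lateral:",(np.array([.4605,.1923])-[.5025,.1967])@n, "tcp",(np.array([.4391,.1911])-[.5025,.1967])@n)
```

```text
width [0.12878244 0.12866304 0.12858634]
[[0.5666870259770238, 0.20236911166928542], [0.5413247094759868, 0.20039126709412988], [0.5110099323480704, 0.19799410015889324]] yaw mid 4.492972915322985 [np.float64(4.59356032712013), np.float64(4.392458522894463)]
bracket lateral vs O: [0.00050312 0.00056568 0.00060744] insert lateral: -0.0010174722433954338 tcp -0.0004973499169053534
```

Run:
```python
from workcell import manip as m
from h import *
p=place([.5025,.1967],4.6,[(-.042-.022,.0008)],0)[0]
R=[180,0,4.6]
m.move_linear([p[0],p[1],.066],v=.06,orientation=R,stop_force=8); 
print(m.current_eef_pos(),np.round(m.current_ft_force(),2))
s=m.move_linear([p[0],p[1],.058],v=.008,stop_force=3); print(s,np.round(m.current_eef_pos(),4),np.round(m.current_ft_force(),2),np.round(m.current_wrist_torque(),2),m.current_time())
k=m.calibration("wrist"); im=m.capture("wrist"); cv2.imwrite("pics/w3.png",im); json.dump({a:np.array(v).tolist() for a,v in k.items()},open("pics/w3.json","w"))
```

```text
[0.43883774 0.19244777 0.0664305 ] [-0.18  0.46 -1.52]
True [0.4386 0.1924 0.0601] [-0.85 -0.29  4.34] [-0.05  0.05 -0.02] 12.7083
```

View pics/w3.png

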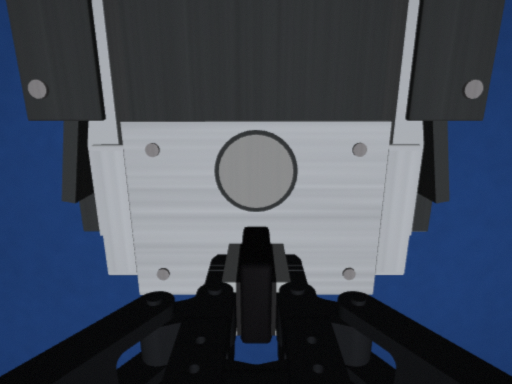

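The insert lies on the ledges and is centred: the lip corners (105/408) and plate corners (123/390) both have their middle at about 256.5. Now I'll slide it in.

```bash
cat > s.py <<'E'
from workcell import manip as m
from h import *
O=[.5025,.1967]; a=np.radians(4.6); ex=np.array([np.cos(a),np.sin(a)]); ey=np.array([-ex[1],ex[0]])
def st(tag=""):
    p=np.array(m.current_eef_pos()); f=np.array(m.current_ft_force()); d=p[:2]-O
    print(tag,"x %.2f y %.2f z %.2f | fx %.1f fy %.1f fz %.1f t %.2f"%(d@ex*1000+22,d@ey*1000,p[2]*1000,f[:2]@ex,f[:2]@ey,f[2],m.current_time()),flush=True)
    return f[:2]@ex
def go(x,y=.8,z=60.3,v=.02,sf=None):
    p=place(O,4.6,[((x-22)/1000,y/1000)],z/1000)[0]; return m.move_linear(list(p),v=v,stop_force=sf)
E
python3 - <<'E'
from s import *
go(-42,z=60.4,v=.01); st("up")
for x in(-20,0,15):
    r=go(x,z=60.4,v=.03,sf=7); st(r)
    if r: break
E
```

```text
up x -42.08 y 0.78 z 60.22 | fx -0.1 fy 0.8 fz -0.5 t 13.02
False x -20.10 y 0.80 z 60.35 | fx -0.8 fy 1.7 fz -2.3 t 13.90
False x -0.06 y 0.77 z 60.34 | fx -0.1 fy 1.0 fz -0.9 t 14.72
False x 15.01 y 0.78 z 60.31 | fx 0.2 fy 0.7 fz -2.9 t 15.37
```

Run:
```python
from s import *
for x in list(range(19,56,3)):
    r=go(x,z=60.2,v=.02,sf=12); st(r)
    if r: break
```

```text
False x 19.15 y 0.79 z 60.25 | fx 1.5 fy -0.2 fz -1.8 t 15.72
False x 22.19 y 0.78 z 60.23 | fx 0.1 fy 0.3 fz -0.2 t 16.02
False x 24.81 y 0.84 z 60.26 | fx -4.9 fy 0.2 fz 2.1 t 16.32
False x 27.79 y 0.87 z 60.27 | fx -6.0 fy 0.5 fz 3.2 t 16.62
False x 30.89 y 0.87 z 60.26 | fx -5.0 fy 0.5 fz 2.7 t 16.92
False x 33.94 y 0.86 z 60.26 | fx -4.2 fy 1.1 fz 2.4 t 17.22
False x 36.96 y 0.83 z 60.23 | fx -4.5 fy 0.4 fz 2.4 t 17.52
False x 39.98 y 0.83 z 60.24 | fx -3.0 fy -0.2 fz 1.6 t 17.82
True x 42.24 y 0.85 z 60.22 | fx 0.3 fy 0.4 fz 4.9 t 18.03
```

Run:
```python
from s import *
for x in (43,44,45,46,47.5,49,51,53,55):
    r=go(x,z=60.2,v=.01,sf=16); st(r)
    if r: break
```

```text
False x 42.46 y 0.82 z 60.33 | fx -10.6 fy -1.8 fz 8.4 t 18.34
False x 43.02 y 0.86 z 60.39 | fx -16.0 fy -1.5 fz 12.4 t 18.59
False x 43.92 y 0.89 z 60.39 | fx -17.0 fy 0.0 fz 13.2 t 18.84
False x 44.92 y 0.87 z 60.36 | fx -16.2 fy -0.8 fz 12.3 t 19.09
False x 46.48 y 0.92 z 60.37 | fx -15.7 fy -0.5 fz 12.0 t 19.39
False x 48.04 y 0.91 z 60.36 | fx -15.3 fy -0.1 fz 11.8 t 19.69
False x 50.10 y 0.93 z 60.38 | fx -14.0 fy 0.3 fz 10.8 t 20.04
False x 52.06 y 0.94 z 60.35 | fx -15.0 fy -0.3 fz 11.9 t 20.39
False x 54.10 y 0.92 z 60.37 | fx -14.8 fy 1.1 fz 11.3 t 20.74
```

Run:
```python
from s import *
go(55,z=60.9,v=.01); st("raise")
for x in (56.5,57.5,58.5,59.5):
    r=go(x,z=60.9,v=.01,sf=10); st(r)
    if r: break
```

```text
raise x 54.14 y 0.92 z 60.47 | fx -9.2 fy 1.0 fz 3.0 t 20.99
False x 55.54 y 0.86 z 60.50 | fx -10.2 fy 0.7 fz 4.4 t 21.29
False x 56.50 y 0.85 z 60.47 | fx -11.0 fy -0.1 fz 4.8 t 21.54
False x 57.47 y 0.83 z 60.47 | fx -11.7 fy 0.6 fz 4.9 t 21.79
False x 58.48 y 0.82 z 60.46 | fx -12.1 fy 0.6 fz 4.8 t 22.04
```

Run:
```python
from s import *
x=59.5; F=[]
while x<72:
    x+=.5; r=go(x,z=60.9,v=.008,sf=6); F.append(st(r))
    if r or F[-1]<-18.0: break
```

```text
False x 58.91 y 0.81 z 60.43 | fx -12.0 fy 0.4 fz 5.4 t 22.29
False x 59.44 y 0.82 z 60.49 | fx -12.1 fy 0.5 fz 5.5 t 22.54
False x 59.91 y 0.81 z 60.45 | fx -12.8 fy 0.4 fz 5.3 t 22.79
False x 60.41 y 0.81 z 60.47 | fx -12.5 fy -0.4 fz 6.8 t 23.04
False x 60.94 y 0.82 z 60.49 | fx -12.2 fy -0.1 fz 5.3 t 23.29
False x 61.42 y 0.81 z 60.48 | fx -11.8 fy 0.5 fz 5.4 t 23.54
False x 61.91 y 0.81 z 60.47 | fx -12.2 fy -0.1 fz 5.7 t 23.79
False x 62.43 y 0.81 z 60.47 | fx -12.8 fy -0.3 fz 5.5 t 24.04
False x 62.93 y 0.81 z 60.47 | fx -12.0 fy 0.6 fz 4.8 t 24.29
False x 63.42 y 0.81 z 60.48 | fx -12.3 fy -0.4 fz 5.4 t 24.54
False x 63.87 y 0.81 z 60.46 | fx -12.6 fy -1.0 fz 5.2 t 24.79
False x 64.38 y 0.80 z 60.49 | fx -13.0 fy -0.1 fz 6.1 t 25.04
False x 64.83 y 0.83 z 60.48 | fx -13.4 fy -0.2 fz 5.7 t 25.29
False x 65.30 y 0.81 z 60.45 | fx -12.9 fy 0.5 fz 6.5 t 25.54
False x 65.78 y 0.83 z 60.48 | fx -13.5 fy 0.2 fz 6.5 t 25.79
False x 66.27 y 0.82 z 60.46 | fx -14.5 fy -0.2 fz 6.7 t 26.04
False x 66.75 y 0.81 z 60.47 | fx -13.9 fy 0.1 fz 7.9 t 26.29
False x 67.19 y 0.83 z 60.44 | fx -14.2 fy 0.1 fz 6.6 t 26.54
False x 67.62 y 0.83 z 60.45 | fx -15.4 fy 0.4 fz 7.1 t 26.79
False x 67.93 y 0.84 z 60.48 | fx -18.0 fy -0.4 fz 9.8 t 27.04
False x 68.19 y 0.82 z 60.49 | fx -21.5 fy -1.0 fz 10.6 t 27.29
```

Pad contact came at about x = 64. The push is steep from 67.7 and now about 9 N above the drag, so the pad looks solid. I'll add one small step, ease off the load, and release.

Run:
```python
from s import *
go(70.2,z=60.9,v=.008,sf=5); st("last")
for x in(69.7,69.3): go(x,z=60.9,v=.01); st("relax")
m.ungrasp(); st("open")
p=m.current_eef_pos(); m.move_linear([p[0],p[1],.17],v=.1,stop_force=8); st("up")
k=m.calibration("wrist"); im=m.capture("wrist"); cv2.imwrite("pics/w4.png",im); json.dump({a:np.array(v).tolist() for a,v in k.items()},open("pics/w4.json","w"))
for l in("insert","bar"): print([np.round(d["location"],4).tolist() for d in m.tip_of(l,"wrist")])
```

```text
last x 68.25 y 0.81 z 60.49 | fx -24.0 fy -0.8 fz 11.8 t 27.54
relax x 68.19 y 0.85 z 60.46 | fx -16.0 fy -0.6 fz 8.2 t 27.79
relax x 68.12 y 0.82 z 60.41 | fx -12.2 fy 0.8 fz 5.2 t 28.04
open x 69.32 y 0.80 z 60.88 | fx 0.4 fy 1.0 fz -0.8 t 28.75
up x 69.06 y 0.71 z 169.14 | fx 0.4 fy 0.5 fz 0.4 t 29.99
[[0.5719, 0.2047, 0.023]]
[[0.5451, 0.2034, 0.0491]]
```

View pics/w4.png

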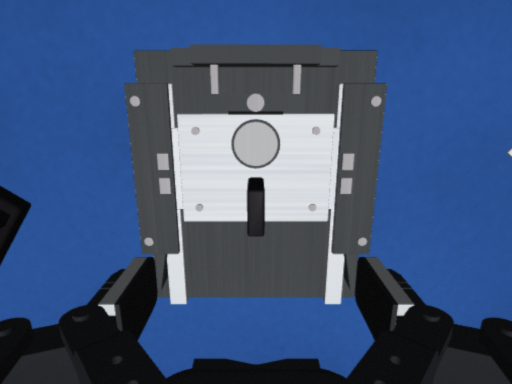

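The insert lies flat under both clip pairs, with its front edge at row 114 against the pad and its bar upright at (256,207). It's released, and the gripper is clear above. The pad's travel by feel, from about 64 to 68 mm, matches the 4 mm stroke, so I'm handing in.

```bash
python3 -c "
from workcell import manip as m
print(m.close_job(),m.current_time())"
```

```text
the job is handed in; nothing more can be done
the job is handed in; nothing more can be done
```

The job is handed in: the insert sits flat in the bracket under both clip pairs, with the pad judged fully in by feel (about 4 mm of travel, then a steep rise). The peak push was 24 N in all, roughly 11 N of it on the stop, and the gripper is clear after about 30 s of the 64 s allowed.

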